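# Sort the wheel fittings, then draw and hold the polisher spindle

## Robot

A 6-joint arm with a two-finger parallel gripper is mounted at the origin on a cart in front of the work surface, level with it; the furniture and walls round the work are solid. World frame = base frame: x ahead of the robot, y to its left, z up, the work surface at z = 0. Lengths are in m, angles in rad, forces in N, time in s.
With the tool pointing down it reaches from about 0.3 to 0.775 m from the base axis. Payload 14.6 kg.
Tool frame: the origin (TCP) lies at the very end of the fingers, on their centre line; the grasp point (between the pads) lies 19 mm behind it; z points along the fingers, y is the direction in which the jaws open and shut (so a half turn about z gives the same grasp; the last joint's range is limited). The gripper opens to 94 mm and grips with 3 to 60 N. Pads are 16 mm wide; open, the fingers measure 119 mm over their backs; the gripper's body (75 mm by 177 mm) begins 78 mm behind the grasp point.
Start: joints at [1.19, 0.3, 1.521, -0, 1.321, -0.067], TCP at [0.17, 0.523, 0.205] pointing down, gripper open.
Joint ranges: [-3.03, 3.03], [-0.79, 2.21], [0.23, 2.52], [-1.04, 4.18], [0, 3.07], [-2.55, 2.55]. Speed limits (rad/s): [2.22, 2.22, 2.57, 3.14, 3.14, 3.14].

## Interface

Orientations are given as [roll, pitch, yaw] about the fixed x, y, z axes, in that order (R = Rz(yaw) Ry(pitch) Rx(roll)).
In Python, from station import ctrl, eyes gives the robot as it stands.
- The arm moves only by the tool jog_arm, never from a script. Its argument "moves" is a list of rows, each a list of 3 entries, a list of its own where there are three numbers: the shift along the world's x, y, z in mm, then the turn, a rotation vector about the world's x, y, z in units of 5 degrees (1.0 is 5 degrees), then the finger opening in mm, from 0 to 94. In form: [[[tx, ty, tz], [wx, wy, wz], jaw], ...]. A call has 1 to 5 rows; each row is the pose to reach, as a shift and turn from the pose commanded when the call began; what a row does not reach only later rows make up. A row lasts 1/12 s, in which the tool goes at most 41.7 mm and 7.16 degrees, less where a joint would pass 70% of its speed; a pose out of reach is approached as far as the arm can. A call with a gripper value outside its range is refused whole. The fingers move at their own pace and stop on an object; "squeeze" is the grip in N (left out, the last holds). Time passes only in rows, so rows that repeat a pose let the fingers close. It gives the time, the measured TCP pose, the force and the opening at its end, in the units of the state.
- ctrl.get_obs(): the state, without advancing time (a new reading comes with each control period).
- eyes.camera(name): name is "side" or "top" or "wrist"; returns a dict with "frame" (384x512x3 uint8, red, green, blue), "vertical_fov" (degrees; the focal length in pixels is half the picture's height over the tangent of half this angle, whatever the lens; pixels are square), "cx", "cy" (the principal point, pixels), "k1" (the pictures are not rectified: a ray, as slopes to the right and down, at radius r is drawn at 1 + k1 r^2 times it, then the intrinsics apply), "eye" and "attitude" of the camera in the world; the wrist camera has in their place "hand_eye" (4x4, takes a point from camera to tool coordinates, whose origin is the TCP and whose axes are the flange's). Camera axes: x right, y down, z forward; pixel columns grow to the right and rows downward; lengths in m; the calibration is good to about 2 mm. A picture is of the moment at which its call begins: read the wrist's pose just before it. There is no depth.
- ctrl.hand_in(): hands the job in, once; it reports no verdict.
The state is a dict: "time_s": time; "qpos": joint angles; "joint_vel": joint speeds; "tau": joint torques, N m; "ee_pos": TCP position; "eef_rot": TCP orientation; "force": force on the tool from outside, world axes, zero at the start; "moment": the same for the moment, N m; "grip_width": finger opening in m.
Only numpy, scipy, OpenCV 4.12 (cv2) and the standard library are available. Lean on these libraries where they do the work, as an engineer would, in place of code of your own. Each camera call takes 0.05 s, during which the arm holds its last target.

## Task

The wheel has come off the small lens polisher: put the two loose hexagon nuts and the loose round spacer collar into the metal pans, each into the pan that already holds one of its kind. Then take the spindle by its bare end, draw it straight out along its leaning bush until the oil groove round its shaft stands about a centimetre clear of the bush, and finish holding it still there, ready for oiling, with the rest of the shaft still in the bush. Do not force the spindle sideways or drag, lift or tip the polisher, and leave the other things on the bench alone.

Things in the scene. Friction and masses are not known exactly. Their poses are not given: they have to be found in the camera images.
- nut_a_center (a point): First loose hexagon nut, plain steel, lying flat on the bench: 36 mm across flats (42 mm across corners), 18 mm high, 21 mm through hole, about 80 g. The point is its centre, 9 mm above its underside; z is up through the hole, and one pair of flats faces its +y and -y (the others at 60 degrees to these).
- nut_b_center (a point): Second loose hexagon nut, the same as the first.
- collar_a_center (a point): Loose spacer collar, plain steel, plain round ring standing on the bench: 34 mm outside, 21 mm hole, 32 mm high (nearly twice as high as the nuts), about 80 g. The point is its centre, 16 mm above its underside; z is up through the hole.
- nut_pan: Shallow open aluminium pan, fixed on the bench, that already holds one hexagon nut: 125 mm (its x) by 100 mm (its y), 20 mm high with its rim up to 22 mm, walls and floor 2 mm. Origin at the centre of its underside, x and y along its sides, z up. The nut already in it sits about 38 mm to +x and 25 mm to +y of the centre; the -x half is empty.
- collar_pan: The other pan, of the same make and size, that already holds one round collar (about 38 mm to +x and 25 mm to +y of the centre; the -x half is empty). The two pans may have changed places. Same frame as the first.
- polisher_head: Small lens-polisher head standing loose on four rubber feet, about 3.5 to 4 kg: grey base plate 164 x 104 mm, grey drive casing 102 mm high with a dark motor behind it (to its +x), and in front an aluminium bearing barrel, 49 mm outside, that leans 20 degrees from upright towards the head's -x. Origin on the bench below the casting, 14 mm in front (-x) of the middle of the base plate; z up.
- bush: The brass bush in the barrel, 34 mm outside, with a snug bore 17 mm wide and 108 mm deep; fixed to the head. Origin at the centre of its mouth, 128 mm above the bench; z points along the bore, out of the mouth (leaning 20 degrees from upright), x lies in the plane of the lean, y is level and square to that plane.
- spindle: The steel spindle, about 350 g, loose in the bush, sitting fully home at the start: a shaft 16 mm thick and 95 mm long in the bore, a shoulder 28 mm wide and 8 mm thick that rests on the bush's mouth, and above it a bare round end 20 mm thick and 44 mm long to take hold of. Origin on its axis at the underside of the shoulder; z along the axis, out of the bush. It can turn and slide freely in the bore, and slides back home under its own weight if let go.
- spindle_grip (a point): Point on the spindle's axis in the middle of its bare end, 30 mm from the underside of the shoulder and 22 mm from its upper side; axes as the spindle's.
- spindle_groove (a point): Centre of the dark oil groove, 5 mm wide, cut round the shaft 36 mm below the underside of the shoulder (hidden in the bush at the start); axes as the spindle's. In the bush's frame its z is 0 when it is level with the mouth.
- driver_silver: Bystander: small silver screwdriver, 95 mm, lying; origin under its middle.
- tweezers: Bystander: steel tweezers, 120 mm, lying; origin under their middle.
- marker: Bystander: black marker pen, 136 mm, lying; origin under its middle.
- loupe: Bystander: black loupe, 38 mm wide, 30 mm high, standing; origin under its middle.
- parts_jar: Bystander: small parts jar with black cap, 37 mm wide, 50 mm high; origin under its middle.
Mind the look-alikes: they are no part of the job. What is shaped like the part that bears nut_b_center but purple is not meant.

How it is judged:
On the way, in this order (a step that is already met when the one before it is completed fails the run):
1. both loose nuts and the loose collar lie in the pans of their kinds, let go (x of nut_a_center in the frame of nut_pan between -0.055 and 0.055 m and y of nut_a_center in the frame of nut_pan between -0.043 and 0.043 m and z of each of nut_a_center, nut_b_center in the frame of nut_pan below 0.035 m and x of nut_b_center in the frame of nut_pan between -0.055 and 0.055 m and y of nut_b_center in the frame of nut_pan between -0.043 and 0.043 m and x of collar_a_center in the frame of collar_pan between -0.055 and 0.055 m and y of collar_a_center in the frame of collar_pan between -0.043 and 0.043 m and z of collar_a_center in the frame of collar_pan below 0.035 m and contact force between the fingers and nut_a below 0.1 N and contact force between the fingers and nut_b below 0.1 N and contact force between the fingers and collar_a below 0.1 N), for 0.2 s.
2. the spindle is drawn out until its groove is clear of the bush, and held (z of spindle_groove in the frame of bush between 0.005 and 0.022 m and x of spindle_groove in the frame of bush between -0.003 and 0.003 m and y of spindle_groove in the frame of bush between -0.003 and 0.003 m and angle between the z axis of spindle_grip and the z axis of bush, either way round below 0.06 rad and contact force between the fingers and spindle above 3 N), for 0.2 s.
At the end, for the whole second after the job is handed in: Nuts and collar rest in the pans of their kinds. The fingers hold the spindle still (over 3 N), groove centre 5 to 22 mm above the bush mouth along the bore, within 3 mm of its axis and 0.06 rad of its direction, pressing on the polisher with under 20 N (all of step 2 and x of nut_a_center in the frame of nut_pan between -0.055 and 0.055 m and y of nut_a_center in the frame of nut_pan between -0.043 and 0.043 m and z of each of nut_a_center, nut_b_center in the frame of nut_pan below 0.035 m and x of nut_b_center in the frame of nut_pan between -0.055 and 0.055 m and y of nut_b_center in the frame of nut_pan between -0.043 and 0.043 m and x of collar_a_center in the frame of collar_pan between -0.055 and 0.055 m and y of collar_a_center in the frame of collar_pan between -0.043 and 0.043 m and z of collar_a_center in the frame of collar_pan below 0.035 m and contact force between spindle and polisher_head below 20 N and linear speed of spindle below 0.01 m/s and linear speed of each of nut_a, nut_b, collar_a below 0.02 m/s); the arm keeps its last pose, push and grip.
It fails at once if the polisher head is dragged more than 15 mm, lifted or tipped (distance of polisher_head from where it was at the start of the episode above 0.015 m or height (world z) of polisher_head above 0.006 m or angle between polisher_head's own z axis and vertical above 0.04 rad).
It fails at once if the spindle is forced hard (over 40 N) against the polisher (contact force between spindle and polisher_head above 40 N).
It fails at once if the spindle is drawn so far that less than 20 mm of it is left in the bush (z of spindle_groove in the frame of bush above 0.039 m).
It fails at once if another thing on the bench is moved more than 30 mm (distance of any of driver_silver, tweezers, marker, loupe, parts_jar from where it was at the start of the episode above 0.03 m).
It also fails if it takes over 72 s, if anything falls off the work surface, if the arm or the gripper's body presses on something with over 40 N, if the wrist force passes 120 N, or if a joint passes its speed limit or range.

## Working session

There is one attempt and no reset: what is moved stays moved. The work goes in short steps, Python scripts to look and compute and a tool call to move; the robot and the scene stay as the last step left them, time stands still between calls to the robot, and variables do not carry over. Pictures are saved under pics/ and viewed, and the job is handed in when it is done.

Besides the shell and the picture viewer there is one more tool, called after "Emit:" as name([rows], argument=value, ...), one row to a line, values as JSON. jog_arm: Moves the arm, as the interface text tells. Its arguments: {"type":"object","properties":{"moves":{"type":"array","items":{"type":"array"}},"squeeze":{"type":"number"}},"required":["moves"]}

```bash
ls; mkdir -p pics
cat > h.py <<'E'
import numpy as np, cv2
from station import ctrl, eyes
from scipy.spatial.transform import Rotation as R
def snap(n,fn):
    c=eyes.camera(n); cv2.imwrite('pics/'+fn,cv2.cvtColor(c['frame'],cv2.COLOR_RGB2BGR)); return c
E
python3 - <<'E'
from h import *
import pickle
o=ctrl.get_obs(); print(o)
for n in ['side','top','wrist']:
    c=snap(n,n+'0.png'); print({k:v for k,v in c.items() if k!='frame'})
    pickle.dump(c,open(n+'0.pkl','wb'))
E
```

```text
pics
{'time_s': 0.0, 'qpos': array([ 1.19040435e+00,  3.00462038e-01,  1.52160921e+00, -7.94261075e-06,
        1.32067951e+00, -6.66040965e-02]), 'joint_vel': array([ 0.00080799,  0.00016378,  0.00104784, -0.00032817,  0.00028615,
       -0.00031523]), 'tau': array([-6.79278546e-04, -5.31802046e+01, -3.52741206e+01,  7.08357012e-02,
        2.42969021e-02, -9.86493046e-05]), 'ee_pos': array([0.16967172, 0.52289117, 0.2048794 ]), 'eef_rot': array([-3.14043661e+00, -6.94012758e-05,  2.82780671e+00]), 'force': array([1.02894363, 0.21242088, 0.58523305]), 'moment': array([-0.00266237,  0.00920536,  0.00867766]), 'grip_width': 0.09383682289114428}
{'vertical_fov': 53.83469060973188, 'cx': 257.06326873874025, 'cy': 184.40419920057704, 'k1': -0.023932389594439097, 'eye': array([ 0.21471537, -0.76927646,  0.55601605]), 'attitude': array([-2.06641039,  0.02141728, -0.48487668])}
{'vertical_fov': 48.56583085898962, 'cx': 247.86719426154528, 'cy': 192.1004023473215, 'k1': -0.1481913455425221, 'eye': array([ 0.46538221, -0.06074029,  1.39301285]), 'attitude': array([-3.0492946 ,  0.00592459, -1.59528164])}
{'vertical_fov': 61.98427885942475, 'cx': 255.30179662008194, 'cy': 192.2562388421881, 'k1': 0.02068027448563124, 'hand_eye': array([[ 2.82461107e-04, -9.70639090e-01, -2.40540385e-01,
         7.05754919e-02],
       [ 9.99999050e-01,  5.98736994e-04, -1.24177357e-03,
         1.19844753e-04],
       [ 1.34933439e-03, -2.40539806e-01,  9.70638337e-01,
        -1.79886733e-01],
       [ 0.00000000e+00,  0.00000000e+00,  0.00000000e+00,
         1.00000000e+00]])}
```

View pics/top0.png

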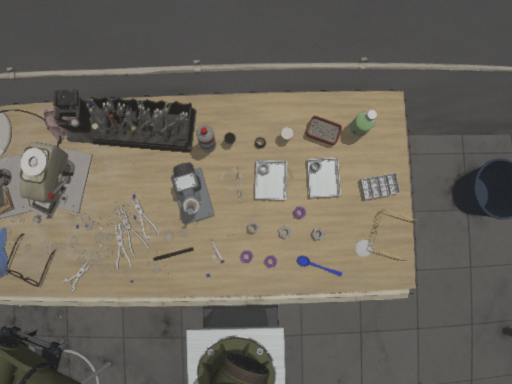

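View pics/side0.png

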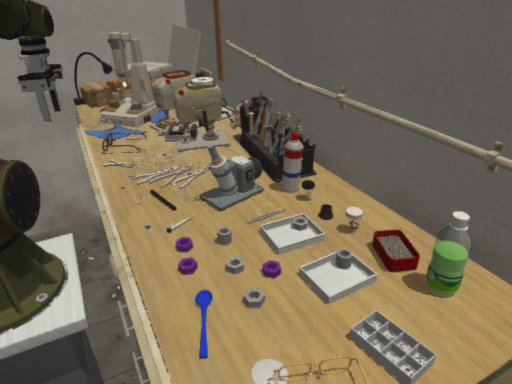

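View pics/wrist0.png

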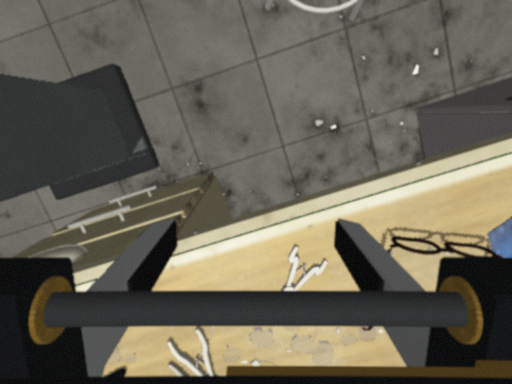

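```bash
cat >> h.py <<'E'
def intr(c):
    f=192/np.tan(np.radians(c['vertical_fov'])/2); return f
def ray(c,px,o=None):
    """world origin and directions for pixels (N,2)"""
    px=np.atleast_2d(np.array(px,float)); f=intr(c)
    K=np.array([[f,0,c['cx']],[0,f,c['cy']],[0,0,1.]])
    u=cv2.undistortPointsIter(px.reshape(-1,1,2),K,np.array([c['k1'],0,0,0.]),None,None,(3,100,1e-12)).reshape(-1,2)
    d=np.c_[u,np.ones(len(u))]
    if 'eye' in c: Rm=R.from_euler('xyz',c['attitude']).as_matrix(); e=np.array(c['eye'])
    else:
        T=np.eye(4);T[:3,:3]=R.from_euler('xyz',o['eef_rot']).as_matrix();T[:3,3]=o['ee_pos']
        T=T@c['hand_eye']; Rm=T[:3,:3]; e=T[:3,3]
    return e,d@Rm.T
def onz(c,px,z,o=None):
    e,d=ray(c,px,o); return e+d*((z-e[2])/d[:,2])[:,None]
def proj(c,P,o=None):
    P=np.atleast_2d(P).astype(float)
    if 'eye' in c: Rm=R.from_euler('xyz',c['attitude']).as_matrix(); e=np.array(c['eye'])
    else:
        T=np.eye(4);T[:3,:3]=R.from_euler('xyz',o['eef_rot']).as_matrix();T[:3,3]=o['ee_pos']
        T=T@c['hand_eye']; Rm=T[:3,:3]; e=T[:3,3]
    q=(P-e)@Rm; s=q[:,:2]/q[:,2:]; s=s*(1+c['k1']*(s**2).sum(1,keepdims=True))
    return s*intr(c)+[c['cx'],c['cy']]
def tri(r):
    """rays [(e,d)..] -> least-squares point, residual distances"""
    A=np.zeros((3,3));b=np.zeros(3)
    for e,d in r:
        d=d.ravel()/np.linalg.norm(d);M=np.eye(3)-np.outer(d,d);A+=M;b+=M@e
    p=np.linalg.solve(A,b)
    return p,[np.linalg.norm((np.eye(3)-np.outer(d.ravel(),d.ravel())/(d@d.T).item())@(p-e)) for e,d in r]
E
python3 - <<'E'
from h import *
import pickle
t=pickle.load(open('top0.pkl','rb'));s=pickle.load(open('side0.pkl','rb'))
for px in [(252,229),(285,232),(318,235),(270,180),(323,178),(190,206),(299,212),(246,257),(270,261)]:
    P=onz(t,px,0.009)[0]; print(px,P.round(3),proj(s,P).round(0))
b=lambda im,y0,y1,x0,x1,k:cv2.resize(cv2.cvtColor(im[y0:y1,x0:x1],cv2.COLOR_RGB2BGR),None,fx=k,fy=k,interpolation=cv2.INTER_CUBIC)
cv2.imwrite('pics/topz.png',b(t['frame'],145,275,160,350,4))
cv2.imwrite('pics/sidez.png',b(s['frame'],140,310,190,390,4)[:600])
E
```

```text
(252, 229) [ 0.473 -0.066  0.009] [[221. 238.]]
(285, 232) [ 0.461 -0.173  0.009] [[235. 265.]]
(318, 235) [ 0.448 -0.28   0.009] [[252. 299.]]
(270, 180) [ 0.632 -0.129  0.009] [[291. 232.]]
(323, 178) [ 0.634 -0.304  0.009] [[336. 275.]]
(190, 206) [0.553 0.135 0.009] [[219. 194.]]
(299, 212) [ 0.524 -0.221  0.009] [[271. 269.]]
(246, 257) [ 0.383 -0.044  0.009] [[182. 244.]]
(270, 261) [ 0.368 -0.122  0.009] [[187. 265.]]
```

View pics/topz.png

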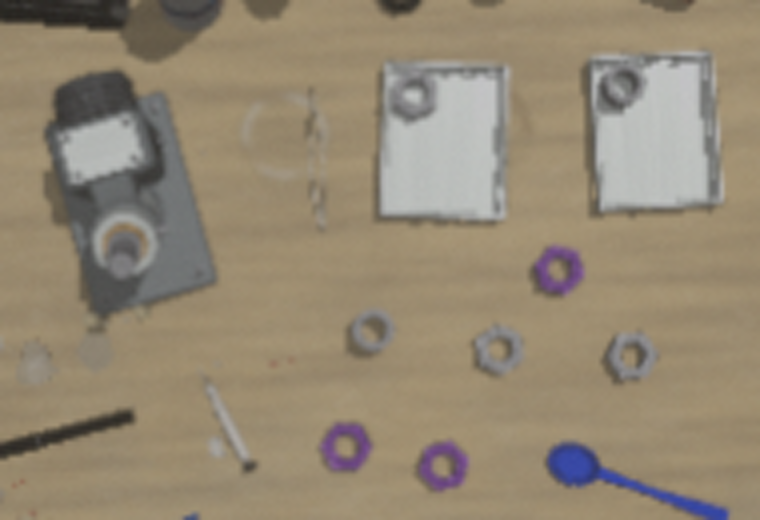

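View pics/sidez.png

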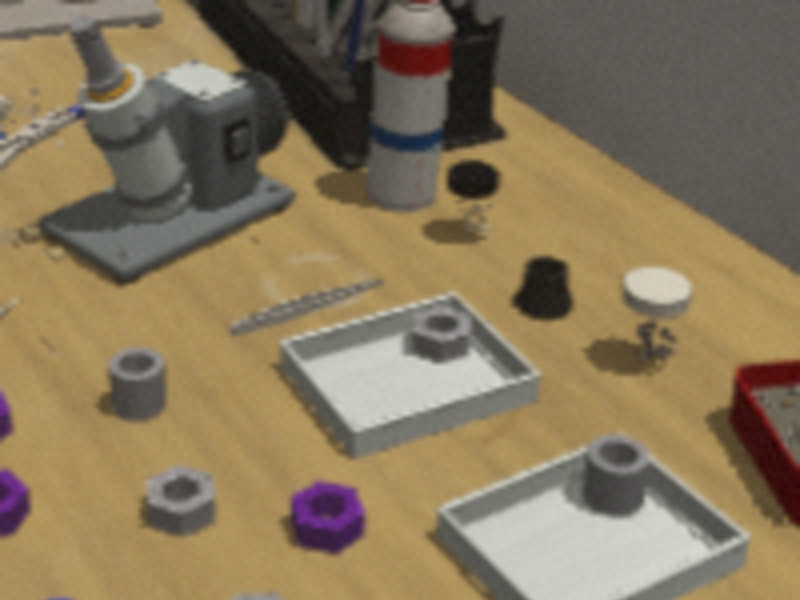

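Emit:
jog_arm([
  [[19,-36,0],[0,0,0.7],60],
  [[38,-72,0],[0,0,1.4],60],
  [[57,-108,0],[0,0,2.1],60],
  [[76,-144,0],[0,0,2.8],60],
  [[95,-180,0],[0,0,3.6],60],
])

```text
time_s: 0.57
ee_pos: [0.265, 0.3413, 0.2053]
eef_rot: [-3.141, -0.0, -3.138]
force: [1.9, 1.2, 0.3]
grip_width: 0.0643
```

Emit:
jog_arm([
  [[19,-36,0],[0,0,0],60],
  [[38,-72,0],[0,0,0],60],
  [[57,-108,0],[0,0,0],60],
  [[76,-144,0],[0,0,0],60],
  [[95,-180,0],[0,0,0],60],
])

```text
time_s: 0.98
ee_pos: [0.3601, 0.1612, 0.2056]
eef_rot: [3.141, 0.0, -3.141]
force: [0.5, 0.9, -0.1]
grip_width: 0.0603
```

Emit:
jog_arm([
  [[19,-36,0],[0,0,0],60],
  [[38,-72,0],[0,0,0],60],
  [[57,-108,0],[0,0,0],60],
  [[76,-144,0],[0,0,0],60],
  [[95,-180,0],[0,0,0],60],
])

```text
time_s: 1.4
ee_pos: [0.4552, -0.019, 0.2054]
eef_rot: [3.142, 0.0, -3.142]
force: [0.1, 0.9, 0.3]
grip_width: 0.0598
```

Emit:
jog_arm([
  [[19,-36,0],[0,0,0],60],
  [[38,-72,0],[0,0,0],60],
  [[57,-108,0],[0,0,0],60],
  [[75,-150,0],[0,0,0],60],
  [[75,-150,0],[0,0,0],60],
])

```text
time_s: 1.82
ee_pos: [0.5308, -0.1718, 0.2044]
eef_rot: [-3.141, -0.001, 3.138]
force: [-0.5, 0.8, -0.5]
grip_width: 0.06
```

Run:
```python
from h import *
import pickle
o=ctrl.get_obs(); c=snap('wrist','w1.png'); pickle.dump((c,o),open('w1.pkl','wb')); print(o['ee_pos'],o['eef_rot'],o['qpos'])
for P in [(0.473,-0.066,0.03),(0.461,-0.173,.009),(0.448,-0.28,.009),(.524,-.221,.009)]: print(proj(c,P,o).round(0))
```

```text
[ 0.53077824 -0.17181676  0.20437917] [-3.14114618e+00 -8.88931803e-04  3.13844408e+00] [-3.78352807e-01  3.18778490e-01  1.49888483e+00 -7.64218885e-04
  1.32459288e+00 -1.94581425e+00]
[[353. 125.]]
[[254. 114.]]
[[159. 102.]]
[[214. 169.]]
```

View pics/w1.png

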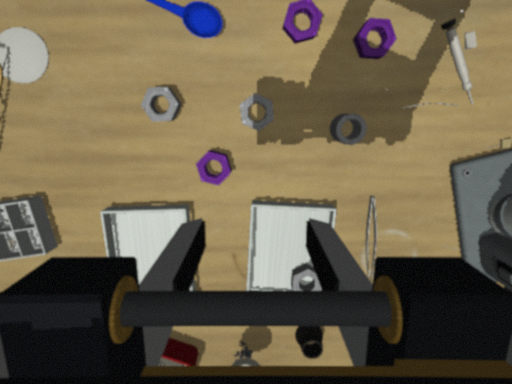

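Run:
```python
from h import *
import pickle
c,o=pickle.load(open('w1.pkl','rb'))
im=c['frame']
b=lambda im,y0,y1,x0,x1,k:cv2.resize(cv2.cvtColor(im[y0:y1,x0:x1],cv2.COLOR_RGB2BGR),None,fx=k,fy=k,interpolation=cv2.INTER_CUBIC)
v=b(im,75,155,130,380,3)
hsv=cv2.cvtColor(im,cv2.COLOR_RGB2HSV)
m=((hsv[...,1]<60)).astype(np.uint8)*255
cv2.imwrite('pics/w1z.png',np.vstack([v,cv2.cvtColor(b(np.dstack([m]*3),75,155,130,380,3),cv2.COLOR_RGB2BGR)]))
for p in [(161,90),(161,110),(256,96),(348,140),(200,110)]: print(p,hsv[p[1],p[0]])
```

```text
(161, 90) [ 90   7 137]
(161, 110) [ 19 106  89]
(256, 96) [150   3  83]
(348, 140) [60  3 76]
(200, 110) [ 21  99 159]
```

View pics/w1z.png

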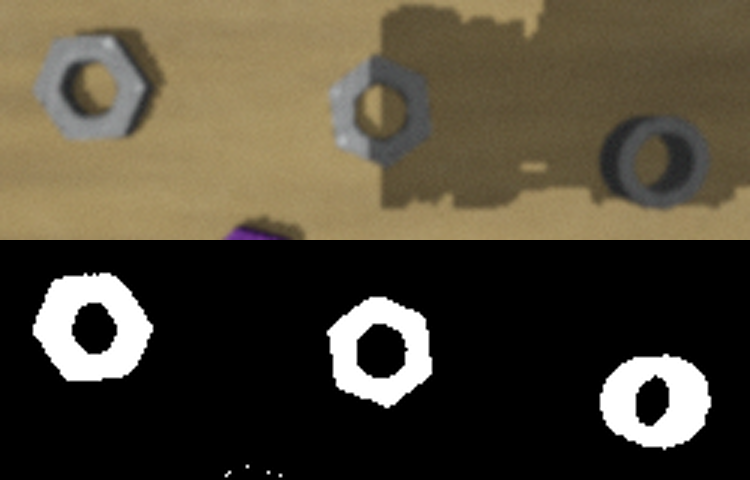

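```bash
cat >> h.py <<'E'
def sat_mask(c,th=60):
    return (cv2.cvtColor(c['frame'],cv2.COLOR_RGB2HSV)[...,1]<th).astype(np.uint8)*255
def blob(c,m,px,z,o=None):
    cs,_=cv2.findContours(m,cv2.RETR_EXTERNAL,cv2.CHAIN_APPROX_NONE)
    best=[k for k in cs if cv2.pointPolygonTest(k,tuple(map(float,px)),False)>=0]
    if not best: return None
    W=onz(c,best[0].reshape(-1,2),z,o)[:,:2]
    M=cv2.moments((W*1000).astype(np.float32)); ctr=np.array([M['m10'],M['m01']])/M['m00']/1000
    return ctr,W,cv2.contourArea((W*1000).astype(np.float32))
def hexang(W):
    a=np.radians(np.arange(-90,90,1.)); w=np.array([np.ptp(W@[np.cos(t),np.sin(t)]) for t in a])
    n=60; f=w[:60]+w[60:120]+w[120:180]; f=(np.roll(f,1)+f+np.roll(f,-1)); k=f.argmin(); return -90+k,w[[k,(k+60),(k+120)]]
E
python3 - <<'E'
from h import *
import pickle
c,o=pickle.load(open('w1.pkl','rb'));m=sat_mask(c)
for px,z in [((161,90),.012),((256,96),.012),((348,140),.016)]:
    ct,W,A=blob(c,m,px,z,o); print(ct.round(4),A, np.ptp(W,0).round(4),hexang(W) if z<.015 else '')
t=pickle.load(open('top0.pkl','rb'));mt=sat_mask(t,50)
for px,z in [((270,185),.022),((323,185),.022),((285,227),.012),((318,230),.012),((252,224),.016)]:
    r=blob(t,mt,px,z)
    if r is None: print(px,None); continue
    ct,W,A=r; print('top',ct.round(4),A,np.ptp(W,0).round(3),cv2.minAreaRect((W*1000).astype(np.float32)))
E
```

```text
[ 0.4501 -0.2781] 1232.8937853402458 [0.0377 0.0438] (np.int64(-59), array([0.03944342, 0.03770504, 0.03979636]))
[ 0.4587 -0.1706] 1105.850854266435 [0.0393 0.0383] (np.int64(-83), array([0.03692509, 0.03679591, 0.03689661]))
[ 0.4773 -0.0671] 1054.6573993092752 [0.0343 0.0407] 
top [ 0.6316 -0.1305] 13057.107826888328 [0.133 0.111] ((631.4948120117188, -130.50306701660156), (105.35343170166016, 131.37989807128906), 86.32028198242188)
top [ 0.6353 -0.3028] 13046.916762483772 [0.131 0.107] ((635.1038818359375, -302.643798828125), (130.89035034179688, 105.7755126953125), 1.5172383785247803)
top [ 0.4611 -0.1711] 1100.3276357229333 [0.039 0.036] ((460.7530517578125, -171.07870483398438), (35.686100006103516, 38.794315338134766), 88.3236312866211)
top [ 0.4528 -0.2785] 1121.6718886895105 [0.036 0.043] ((452.88958740234375, -278.2518615722656), (42.49371337890625, 35.6325798034668), 88.28964233398438)
top [ 0.4794 -0.0691] 858.616052993515 [0.033 0.033] ((479.49114990234375, -69.50276184082031), (32.2919807434082, 32.2404670715332), 88.57825469970703)
```

Emit:
jog_arm([
  [[-16,-21,-10],[0,0,-1.4],60],
  [[-32,-42,-20],[0,0,-2.8],60],
  [[-48,-64,-30],[0,0,-4.2],60],
  [[-64,-85,-40],[0,0,-5.6],60],
  [[-80,-106,-50],[0,0,-7.0],60],
])

```text
time_s: 2.28
ee_pos: [0.4488, -0.2726, 0.1551]
eef_rot: [3.141, -0.0, 2.526]
force: [0.1, 0.3, 0.3]
grip_width: 0.0599
```

Emit:
jog_arm([
  [[0,0,-10],[0,0,-1.4],60],
  [[0,0,-20],[0,0,-2.8],60],
  [[0,0,-30],[0,0,-4.2],60],
  [[0,0,-40],[0,0,-5.6],60],
  [[0,0,-50],[0,0,-7.0],60],
])

```text
time_s: 2.7
ee_pos: [0.4497, -0.2718, 0.1051]
eef_rot: [3.142, -0.0, 1.915]
force: [0.5, -0.6, 0.6]
grip_width: 0.0599
```

Emit:
jog_arm([
  [[0,0,-10],[0,0,-1.4],60],
  [[0,0,-20],[0,0,-2.8],60],
  [[0,0,-20],[0,0,-4.0],60],
  [[0,0,-20],[0,0,-4.0],60],
])

```text
time_s: 3.03
ee_pos: [0.4495, -0.2717, 0.085]
eef_rot: [-3.141, -0.001, 1.567]
force: [0.1, -0.2, 0.1]
grip_width: 0.0602
```

Run:
```python
from h import *
import pickle
o=ctrl.get_obs(); c=snap('wrist','w2.png'); pickle.dump((c,o),open('w2.pkl','wb')); print(o['ee_pos'],o['eef_rot'],o['qpos'])
print(proj(c,[[.451,-.278,.018],[.451,-.278,0]],o))
```

```text
[ 0.44952001 -0.27169897  0.08502043] [-3.14065849e+00 -7.86140684e-04  1.56694971e+00] [-6.13457444e-01  3.80162747e-01  1.71501782e+00  1.26615426e-04
  1.04762808e+00 -6.09674523e-01]
[[258.53459187 210.02238416]
 [258.36957677 203.85367382]]
```

View pics/w2.png

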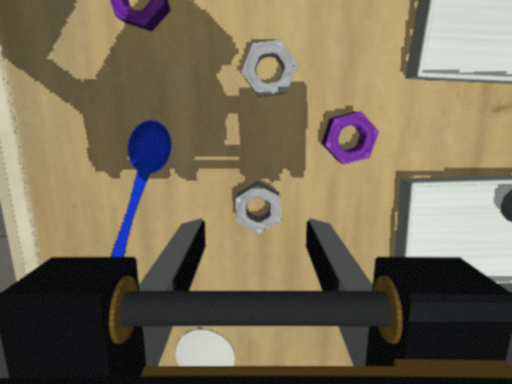

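Emit:
jog_arm([
  [[1.5,-6,-20],[0,0,0],60],
  [[1.5,-6,-45],[0,0,0],60],
  [[1.5,-6,-70],[0,0,0],60],
  [[1.5,-6,-82],[0,0,0],60],
  [[1.5,-6,-82],[0,0,0],60],
], squeeze=25)

```text
time_s: 3.5
ee_pos: [0.4507, -0.2781, 0.0019]
eef_rot: [-3.14, -0.001, 1.574]
force: [-0.1, 1.0, 0.3]
grip_width: 0.0603
```

Emit:
jog_arm([
  [[0,0,0],[0,0,0],20],
  [[0,0,0],[0,0,0],20],
  [[0,0,0],[0,0,0],20],
  [[0,0,0],[0,0,0],20],
  [[0,0,0],[0,0,0],20],
])

```text
time_s: 3.92
ee_pos: [0.4516, -0.2791, 0.0043]
eef_rot: [3.141, 0.001, 1.571]
force: [-0.2, 0.8, 5.3]
grip_width: 0.0358
```

Emit:
jog_arm([
  [[0,0,35],[0,0,0],20],
  [[0,0,65],[0,0,0],20],
  [[25,20,75],[0,0,0],20],
  [[55,44,75],[0,0,0],20],
  [[86,69,75],[0,0,0],20],
])

```text
time_s: 4.33
ee_pos: [0.5384, -0.2096, 0.08]
eef_rot: [3.139, 0.001, 1.57]
force: [0.3, 0.0, -1.2]
grip_width: 0.036
```

Emit:
jog_arm([
  [[30,24,0],[0,0,0],20],
  [[60,48,0],[0,0,0],20],
  [[72,58,0],[0,0,0],20],
  [[72,58,0],[0,0,0],20],
])

```text
time_s: 4.67
ee_pos: [0.6112, -0.1491, 0.0782]
eef_rot: [3.141, -0.0, 1.575]
force: [-0.7, 0.3, 0.2]
grip_width: 0.036
```

Run:
```python
from h import *
import pickle
o=ctrl.get_obs(); c=snap('wrist','w3.png'); pickle.dump((c,o),open('w3.pkl','wb')); print(o['ee_pos'],o['eef_rot'],o['grip_width'])
```

```text
[ 0.61117901 -0.1491499   0.07822632] [ 3.14121976e+00 -2.58648902e-04  1.57465836e+00] 0.036033292709904546
```

View pics/w3.png

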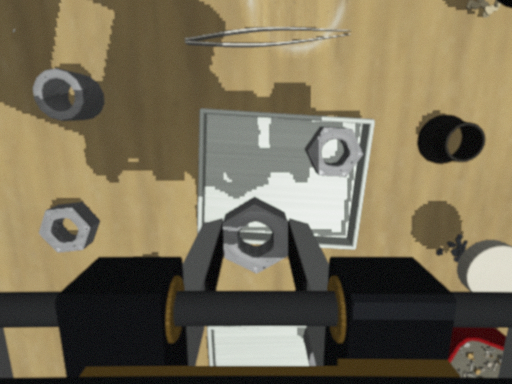

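Run:
```python
from h import *
import pickle
c,o=pickle.load(open('w3.pkl','rb'))
P=onz(c,[(200,110),(375,120),(356,248)],.021,o);print(P.round(4)); print((P[0]+P[2])/2, np.linalg.norm(P[0]-P[1]),np.linalg.norm(P[1]-P[2]))
print(np.degrees(np.arctan2(*(P[1]-P[0])[[1,0]])))
```

```text
[[ 0.5702 -0.0776  0.021 ]
 [ 0.6962 -0.0842  0.021 ]
 [ 0.6906 -0.1837  0.021 ]]
[ 0.63038483 -0.13066039  0.021     ] 0.12615864385533676 0.09965693768952046
-2.9865600367750873
```

Emit:
jog_arm([
  [[-2,-4,-15],[0,0,0],20],
  [[-2,-4,-40],[0,0,0],20],
  [[-2,-4,-60],[0,0,0],20],
  [[-2,-4,-69],[0,0,0],20],
  [[-2,-4,-69],[0,0,0],20],
])

```text
time_s: 5.13
ee_pos: [0.6058, -0.1564, 0.0078]
eef_rot: [-3.139, -0.001, 1.57]
force: [0.3, 0.2, -1.8]
grip_width: 0.036
```

Emit:
jog_arm([
  [[0,0,0],[0,0,0],44],
  [[0,0,0],[0,0,0],44],
  [[0,0,25],[0,0,0],46],
  [[0,0,60],[0,0,0],60],
  [[0,0,70],[0,0,0],60],
])

```text
time_s: 5.55
ee_pos: [0.6093, -0.1566, 0.0857]
eef_rot: [3.134, 0.002, 1.571]
force: [0.4, -1.0, 0.8]
grip_width: 0.0563
```

Run:
```python
from h import *
import pickle
for f,px in [('w2.pkl',(269,50)),('w3.pkl',(52,228))]:
    c,o=pickle.load(open(f,'rb'));m=sat_mask(c)
    r=blob(c,m,px,.010,o); print(r[0],r[2],hexang(r[1]))
c,o=pickle.load(open('w3.pkl','rb'));m=sat_mask(c)
r=blob(c,m,(45,95),.016,o); print(r[0],r[2])
```

```text
[ 0.45901949 -0.16946876] 1199.3392928945832 (np.int64(-84), array([0.03825443, 0.0382369 , 0.0378897 ]))
[ 0.45767275 -0.17114383] 1523.173325897893 (np.int64(-83), array([0.04089309, 0.04246663, 0.0472327 ]))
[ 0.47452267 -0.06818431] 1407.5904979347833
```

Emit:
jog_arm([
  [[-35,-3,0],[0,0,-1.1],60],
  [[-70,-6,0],[0,0,-2.2],60],
  [[-105,-9,0],[0,0,-3.3],60],
  [[-140,-12,0],[0,0,-4.6],60],
  [[-149,-14,0],[0,0,-4.6],60],
])

```text
time_s: 5.97
ee_pos: [0.4549, -0.1699, 0.0802]
eef_rot: [3.142, 0.0, 1.162]
force: [0.3, 0.2, -0.5]
grip_width: 0.0599
```

Emit:
jog_arm([
  [[4,-1,-15],[0,0,0],60],
  [[4,-1,-45],[0,0,0],60],
  [[4,-1,-70],[0,0,0],60],
  [[4,-1,-77],[0,0,0],60],
  [[4,-1,-77],[0,0,0],60],
])

```text
time_s: 6.38
ee_pos: [0.4622, -0.1708, 0.0019]
eef_rot: [-3.14, -0.0, 1.171]
force: [-0.2, 0.2, 0.8]
grip_width: 0.0599
```

Emit:
jog_arm([
  [[0,0,0],[0,0,0],20],
  [[0,0,0],[0,0,0],20],
  [[0,0,0],[0,0,0],20],
  [[0,0,0],[0,0,0],20],
  [[0,0,0],[0,0,0],20],
])

```text
time_s: 6.8
ee_pos: [0.4627, -0.171, 0.0032]
eef_rot: [3.14, 0.0, 1.17]
force: [-1.6, 0.6, 8.1]
grip_width: 0.0358
```

Emit:
jog_arm([
  [[0,0,35],[0,0,0],20],
  [[0,0,65],[0,0,1.1],20],
  [[28,12,75],[0,0,2.2],20],
  [[63,27,75],[0,0,3.3],20],
  [[98,42,75],[0,0,4.4],20],
])

```text
time_s: 7.22
ee_pos: [0.5619, -0.1286, 0.0792]
eef_rot: [3.139, 0.001, 1.557]
force: [-0.7, -0.9, -0.7]
grip_width: 0.0356
```

Emit:
jog_arm([
  [[35,15,0],[0,0,0],20],
  [[50,22,0],[0,0,0],20],
  [[50,22,0],[0,0,0],20],
  [[50,22,0],[0,0,0],20],
])

```text
time_s: 7.55
ee_pos: [0.6102, -0.1065, 0.077]
eef_rot: [-3.141, -0.0, 1.555]
force: [0.9, -0.6, -1.2]
grip_width: 0.036
```

Run:
```python
from h import *
import pickle
o=ctrl.get_obs(); c=snap('wrist','w4.png'); pickle.dump((c,o),open('w4.pkl','wb')); print(o['ee_pos'],o['eef_rot'],o['grip_width'])
```

```text
[ 0.61018689 -0.10645416  0.0769503 ] [-3.14077341e+00 -6.32135942e-05  1.55479239e+00] 0.03602306975399626
```

View pics/w4.png

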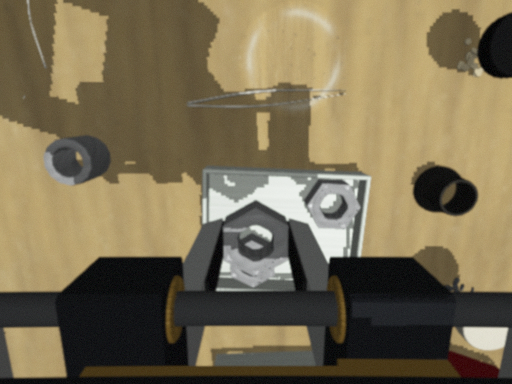

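Emit:
jog_arm([
  [[-1,0,-15],[0,0,0],20],
  [[-1,0,-40],[0,0,0],20],
  [[-1,0,-60],[0,0,0],20],
  [[-1,0,-67],[0,0,0],20],
  [[-1,0,-67],[0,0,0],20],
])

```text
time_s: 8.02
ee_pos: [0.6078, -0.1073, 0.0091]
eef_rot: [-3.139, -0.001, 1.553]
force: [-0.1, -1.1, -1.1]
grip_width: 0.0359
```

Emit:
jog_arm([
  [[0,0,0],[0,0,0],42],
  [[0,0,0],[0,0,0],42],
  [[0,0,25],[0,0,0],43],
  [[0,0,60],[0,0,0],60],
  [[0,0,90],[0,0,0],60],
])

```text
time_s: 8.43
ee_pos: [0.6095, -0.107, 0.1035]
eef_rot: [3.14, 0.0, 1.554]
force: [0.3, -0.1, 0.9]
grip_width: 0.0532
```

Emit:
jog_arm([
  [[-35,10,0],[0,0,0],60],
  [[-70,20,0],[0,0,0],60],
  [[-105,31,0],[0,0,0],60],
  [[-132,39,-25],[0,0,0],60],
  [[-132,39,-45],[0,0,0],60],
])

```text
time_s: 8.85
ee_pos: [0.474, -0.0668, 0.0564]
eef_rot: [3.14, 0.0, 1.554]
force: [-0.0, -0.2, 0.0]
grip_width: 0.06
```

Emit:
jog_arm([
  [[0,0,-20],[0,0,0],60],
  [[0,0,-45],[0,0,0],60],
  [[0,0,-52],[0,0,0],60],
  [[0,0,-52],[0,0,0],60],
])

```text
time_s: 9.18
ee_pos: [0.4769, -0.0678, 0.0031]
eef_rot: [-3.14, -0.0, 1.554]
force: [0.0, 0.5, 0.1]
grip_width: 0.06
```

Run:
```python
from h import *
import pickle
o=ctrl.get_obs(); c=snap('wrist','w5.png'); pickle.dump((c,o),open('w5.pkl','wb')); print(o['ee_pos'],o['eef_rot'],o['grip_width'])
```

```text
[ 0.47685059 -0.06782465  0.00305631] [-3.14013818e+00 -2.95342448e-04  1.55366179e+00] 0.05997148897386275
```

View pics/w5.png

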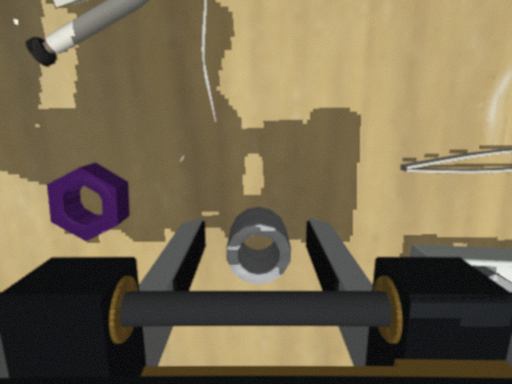

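Emit:
jog_arm([
  [[0,0,0],[0,0,0],20],
  [[0,0,0],[0,0,0],20],
  [[0,0,0],[0,0,0],20],
  [[0,0,0],[0,0,0],20],
  [[0,0,0],[0,0,0],20],
])

```text
time_s: 9.65
ee_pos: [0.4776, -0.0679, 0.004]
eef_rot: [3.141, 0.0, 1.554]
force: [-1.8, -0.1, 5.3]
grip_width: 0.0334
```

Emit:
jog_arm([
  [[0,0,35],[0,0,0],20],
  [[0,0,70],[0,0,0],20],
  [[15,-27,85],[0,0,0],20],
  [[34,-61,85],[0,0,0],20],
  [[53,-95,85],[0,0,0],20],
])

```text
time_s: 10.07
ee_pos: [0.5314, -0.164, 0.0903]
eef_rot: [3.139, 0.001, 1.555]
force: [0.3, 0.6, -0.5]
grip_width: 0.0337
```

Emit:
jog_arm([
  [[19,-34,0],[0,0,0],20],
  [[38,-68,0],[0,0,0],20],
  [[57,-102,0],[0,0,0],20],
  [[76,-136,0],[0,0,0],20],
  [[81,-145,0],[0,0,0],20],
])

```text
time_s: 10.48
ee_pos: [0.612, -0.3121, 0.0878]
eef_rot: [3.141, 0.001, 1.551]
force: [0.1, 0.9, -1.1]
grip_width: 0.0337
```

Run:
```python
from h import *
import pickle
o=ctrl.get_obs(); c=snap('wrist','w6.png'); pickle.dump((c,o),open('w6.pkl','wb')); print(o['ee_pos'],o['eef_rot'],o['grip_width'])
```

```text
[ 0.61203688 -0.3121475   0.08779776] [3.14138798e+00 6.04352926e-04 1.55111673e+00] 0.033724558942736065
```

View pics/w6.png

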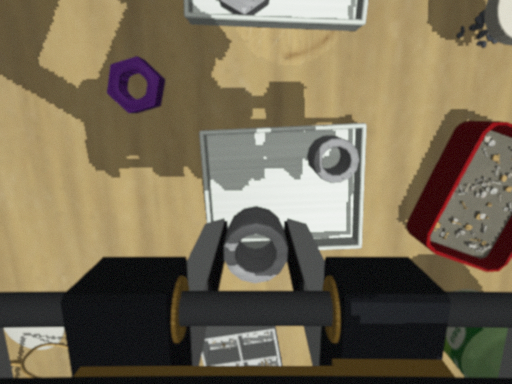

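Run:
```python
from h import *
import pickle
c,o=pickle.load(open('w6.pkl','rb'))
P=onz(c,[(202,131),(366,124),(360,247)],.021,o);print(P.round(4)); print((P[0]+P[2])/2, np.linalg.norm(P[0]-P[1]),np.linalg.norm(P[1]-P[2]))
```

```text
[[ 0.5717 -0.2551  0.021 ]
 [ 0.6955 -0.2524  0.021 ]
 [ 0.697  -0.3521  0.021 ]]
[ 0.63433593 -0.30358135  0.021     ] 0.12380999199441084 0.09974996907770205
```

Emit:
jog_arm([
  [[0,1,-20],[0,0,0],20],
  [[0,1,-50],[0,0,0],20],
  [[0,1,-72],[0,0,0],20],
  [[0,1,-79],[0,0,0],20],
  [[0,1,-79],[0,0,0],20],
])

```text
time_s: 10.95
ee_pos: [0.6103, -0.306, 0.0081]
eef_rot: [-3.139, -0.002, 1.554]
force: [-0.5, -1.0, -0.0]
grip_width: 0.0336
```

Emit:
jog_arm([
  [[0,0,0],[0,0,0],42],
  [[0,0,0],[0,0,0],42],
  [[0,0,25],[0,0,0],43],
  [[0,0,60],[0,0,0],60],
  [[0,0,100],[0,0,0],60],
])

```text
time_s: 11.37
ee_pos: [0.6108, -0.3065, 0.1104]
eef_rot: [-3.14, -0.001, 1.554]
force: [1.0, 0.2, -0.1]
grip_width: 0.0532
```

Emit:
jog_arm([
  [[-10,20,35],[0,0,0],60],
  [[-20,50,60],[0,0,1.4],60],
  [[-35,86,80],[0,0,2.8],60],
  [[-50,124,90],[0,0,4.2],60],
  [[-65,160,100],[0,0,5.6],60],
])

```text
time_s: 11.78
ee_pos: [0.546, -0.1465, 0.2115]
eef_rot: [3.139, 0.002, 2.048]
force: [1.1, 0.5, -0.3]
grip_width: 0.0604
```

Run:
```python
from h import *
import pickle
o=ctrl.get_obs(); c=snap('wrist','w7.png'); pickle.dump((c,o),open('w7.pkl','wb')); print(o['ee_pos'],o['eef_rot'],o['grip_width'])
c=snap('side','side1.png')
b=lambda im,y0,y1,x0,x1,k:cv2.resize(cv2.cvtColor(im[y0:y1,x0:x1],cv2.COLOR_RGB2BGR),None,fx=k,fy=k,interpolation=cv2.INTER_CUBIC)
cv2.imwrite('pics/side1z.png',b(c['frame'],120,310,190,390,3))
```

```text
[ 0.54599869 -0.1464759   0.21147501] [3.13926308e+00 2.28701707e-03 2.04800245e+00] 0.0603863266112944
```

View pics/w7.png

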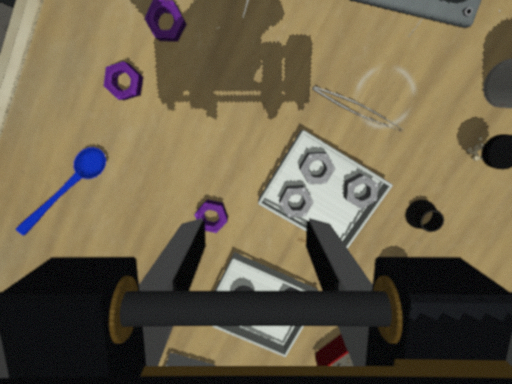

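View pics/side1z.png

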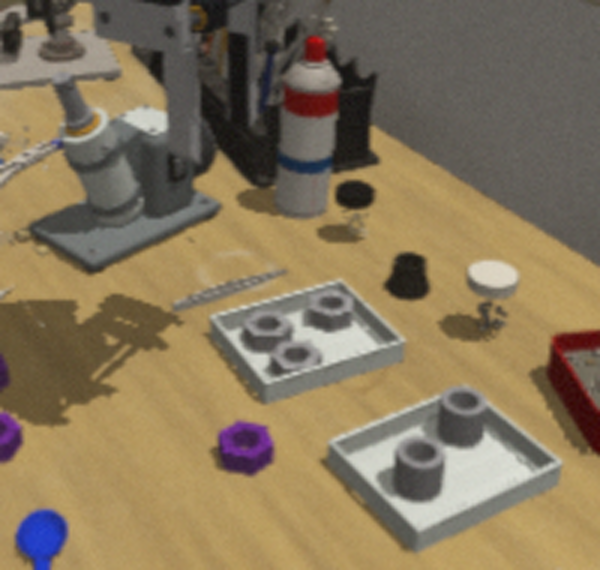

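Run:
```python
from h import *
import pickle
t=pickle.load(open('top0.pkl','rb'));s=pickle.load(open('side0.pkl','rb'))
b=lambda im,y0,y1,x0,x1,k:cv2.resize(cv2.cvtColor(im[y0:y1,x0:x1],cv2.COLOR_RGB2BGR),None,fx=k,fy=k,interpolation=cv2.INTER_CUBIC)
A=b(t['frame'],160,225,165,220,7);B=b(s['frame'],140,210,195,270,6)
h=max(A.shape[0],B.shape[0]);C=np.zeros((h,A.shape[1]+B.shape[1]+10,3),np.uint8);C[:A.shape[0],:A.shape[1]]=A;C[:B.shape[0],-B.shape[1]:]=B
cv2.imwrite('pics/sp.png',cv2.resize(C,None,fx=.92,fy=.92)); print(C.shape)
```

```text
(455, 845, 3)
```

View pics/sp.png

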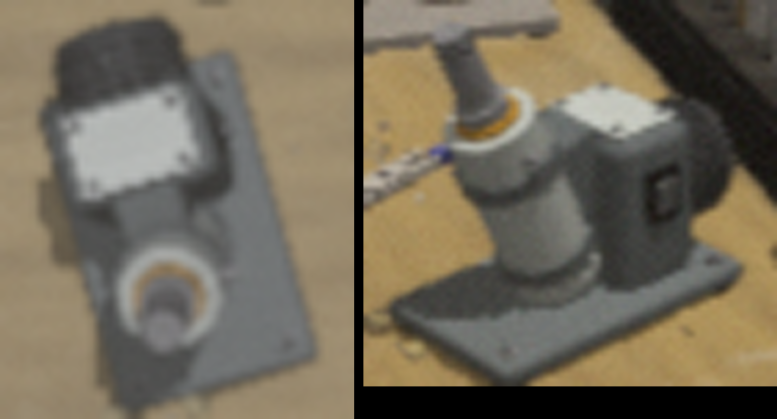

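Run:
```python
from h import *
import pickle
t=pickle.load(open('top0.pkl','rb'));s=pickle.load(open('side0.pkl','rb'))
e=onz(t,[(200.4,167.8),(213.4,215.1),(182.5,222)],.012);print(e)
d=e[0]-e[1];yaw=np.arctan2(d[1],d[0]);print('yaw',np.degrees(yaw),np.linalg.norm(d))
tip,r1=tri([ray(t,(189.8,211.2)),ray(s,(211.1,146.0))]);mo,r2=tri([ray(t,(191.4,204.7)),ray(s,(219.3,161.4))])
print(tip,r1,mo,r2);v=tip-mo;print(np.linalg.norm(v),v/np.linalg.norm(v), np.degrees(np.arctan2(-v[1],-v[0])))
```

```text
[[0.6774534  0.0982887  0.012     ]
 [0.52115717 0.05809427 0.012     ]
 [0.50099911 0.15938983 0.012     ]]
yaw 14.422138984951511 0.16138185101192182
[0.52958871 0.11134136 0.17327335] [np.float64(0.0022948751584590237), np.float64(0.0022948751584589235)] [0.55094226 0.11364118 0.12258018] [np.float64(0.0016332376661597708), np.float64(0.0016332376661598077)]
0.0550550661606845 [-0.38785803 -0.04177301  0.92077205] 6.147164080348708
```

Emit:
jog_arm([
  [[8,10,35],[0,0,1.4],60],
  [[16,35,60],[0,0,2.8],60],
  [[24,70,60],[0,0,4.2],60],
  [[30,105,60],[0,0,5.6],60],
  [[35,140,60],[0,0,7.0],60],
])

```text
time_s: 12.3
ee_pos: [0.5822, -0.0068, 0.2704]
eef_rot: [3.141, 0.002, 2.658]
force: [0.5, -0.3, -0.6]
grip_width: 0.06
```

Emit:
jog_arm([
  [[0,30,0],[0,0,1.4],60],
  [[5,50,0],[0,0,2.8],60],
  [[10,70,0],[0,0,4.2],60],
  [[15,70,0],[0,0,5.6],60],
  [[19,70,0],[0,0,7.0],60],
])

```text
time_s: 12.72
ee_pos: [0.6012, 0.0631, 0.27]
eef_rot: [-3.141, 0.001, -3.012]
force: [0.1, -0.8, -0.0]
grip_width: 0.0598
```

Emit:
jog_arm([
  [[0,0,0],[0,0,1.1],60],
  [[0,0,0],[0,0,1.1],60],
  [[0,0,0],[0,0,1.1],60],
])

```text
time_s: 12.97
ee_pos: [0.6008, 0.0619, 0.2697]
eef_rot: [-3.141, 0.001, -2.927]
force: [-1.1, -0.4, 0.2]
grip_width: 0.0602
```

Run:
```python
from h import *
import pickle
o=ctrl.get_obs(); c=snap('wrist','w8.png'); pickle.dump((c,o),open('w8.pkl','wb')); print(o['ee_pos'],o['eef_rot'],o['joint_vel'].round(3))
```

```text
[0.60084705 0.06190903 0.26972591] [-3.14142668e+00  9.15611775e-04 -2.92704622e+00] [ 0.    -0.001  0.005  0.001 -0.     0.022]
```

View pics/w8.png

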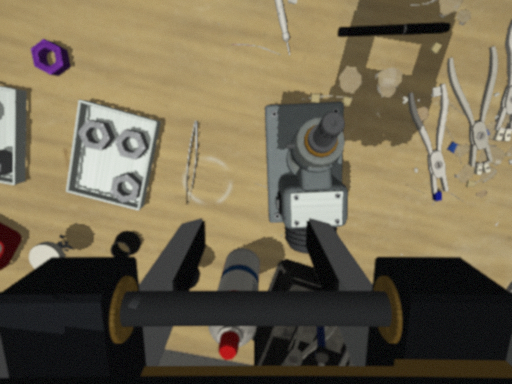

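Emit:
jog_arm([
  [[0,38,0],[0,0,0],60],
  [[0,76,0],[0,0,0],60],
  [[0,110,0],[0,0,0],60],
  [[0,110,0],[0,0,0],60],
])

```text
time_s: 13.35
ee_pos: [0.6, 0.177, 0.2692]
eef_rot: [3.141, 0.0, -2.923]
force: [0.1, -0.5, -1.0]
grip_width: 0.0602
```

Run:
```python
from h import *
import pickle
o=ctrl.get_obs(); c=snap('wrist','w9.png'); pickle.dump((c,o),open('w9.pkl','wb')); print(o['ee_pos'],o['eef_rot'],o['joint_vel'].round(3))
c8,o8=pickle.load(open('w8.pkl','rb'))
b=lambda im,y0,y1,x0,x1,k:cv2.resize(cv2.cvtColor(im[y0:y1,x0:x1],cv2.COLOR_RGB2BGR),None,fx=k,fy=k,interpolation=cv2.INTER_CUBIC)
print(proj(c,[[.534,.109,.177],[.551,.1136,.128]],o),proj(c8,[[.534,.109,.177],[.551,.1136,.128]],o8))
q=proj(c,[[.54,.11,.15]],o)[0].astype(int); x0=max(0,q[0]-55);y0=max(0,q[1]-60)
print(x0,y0)
A=b(c8['frame'],95,225,260,352,4.4);B=b(c['frame'],y0,y0+130,x0,x0+88,4.4)
cv2.imwrite('pics/w89.png',np.hstack([A,B]))
```

```text
[0.60004775 0.17702987 0.26924953] [ 3.14062853e+00  4.12667163e-04 -2.92255516e+00] [-0.08  -0.021  0.034 -0.019 -0.009 -0.086]
[[191.13441194 101.82109785]
 [202.57644709 122.22437076]] [[326.86922604 131.60098599]
 [316.16800291 146.72290808]]
141 49
```

View pics/w89.png

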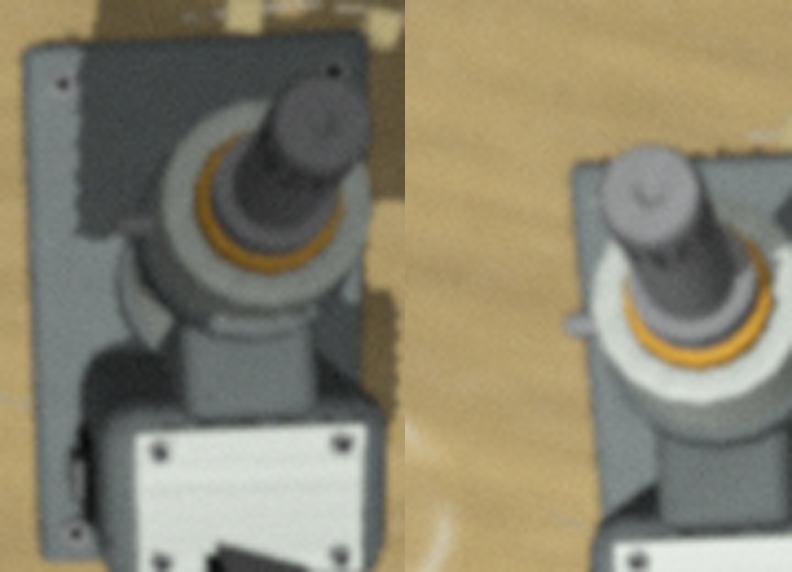

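Run:
```python
from h import *
import pickle
t=pickle.load(open('top0.pkl','rb'));s=pickle.load(open('side0.pkl','rb'))
c8,o8=pickle.load(open('w8.pkl','rb'));c9,o9=pickle.load(open('w9.pkl','rb'))
T=[ray(c8,(333.2,123.2),o8),ray(c9,(196.9,93.3),o9),ray(t,(189.8,211.2)),ray(s,(211.1,146.0))]
M=[ray(c8,(320.8,140.7),o8),ray(c9,(207.4,115.4),o9),ray(t,(191.4,204.7)),ray(s,(219.3,161.4))]
for sel in [(0,1),(0,1,2,3)]:
    a,ra=tri([T[i] for i in sel]);m,rm=tri([M[i] for i in sel]);v=a-m;L=np.linalg.norm(v)
    print(a.round(4),np.round(ra,4),m.round(4),np.round(rm,4),L,(v/L).round(3),'lean',np.degrees(np.arccos(v[2]/L)),'az',np.degrees(np.arctan2(-v[1],-v[0])))
e=onz(c8,[(265.7,105.2),(269.5,221.1),(343.6,102.3)],.012,o8);print(e.round(4))
print(np.degrees(np.arctan2(*(e[1]-e[0])[[1,0]])),np.degrees(np.arctan2(-(e[2]-e[0])[0],(e[2]-e[0])[1])), np.linalg.norm(e[1]-e[0]),np.linalg.norm(e[2]-e[0]))
e=onz(c9,[(141+(575-405)/4.4,49+160/4.4),(141+(603-405)/4.4,49+510/4.4)],.012,o9);print(np.degrees(np.arctan2(*(e[1]-e[0])[[1,0]])))
```

```text
[0.5263 0.1124 0.1766] [0.0001 0.0001] [0.544  0.1168 0.1266] [0.0003 0.0003] 0.05321389036668266 [-0.332 -0.084  0.94 ] lean 19.995161696115755 az 14.187421737719587
[0.5279 0.1118 0.1737] [0.0021 0.0015 0.0006 0.0041] [0.5476 0.1154 0.1225] [0.0039 0.0039 0.0022 0.0054] 0.055001721452732036 [-0.358 -0.065  0.932] lean 21.313297149369976 az 10.321651227266038
[[0.5194 0.0583 0.012 ]
 [0.6755 0.0993 0.012 ]
 [0.4942 0.1576 0.012 ]]
14.710887973057522 14.264963903592532 0.16132685582677486 0.10237043171630424
14.015229583827237
```

```bash
cat > tgt.py <<'E'
from h import *
L,A=np.radians(20),np.radians(14.3)
a=np.array([-np.sin(L)*np.cos(A),-np.sin(L)*np.sin(A),np.cos(L)])
z=-a; y=np.array([-np.sin(A),np.cos(A),0]); x=np.cross(y,z); Rt=np.c_[x,y,z]
def report(P,o=None):
    o=o or ctrl.get_obs(); Rc=R.from_euler('xyz',o['eef_rot'])
    w=(R.from_matrix(Rt)*Rc.inv()).as_rotvec(degrees=True)/5
    d=(P-o['ee_pos'])*1000
    print('shift',d.round(1),'turn',w.round(2),'| off along tool xyz',(Rt.T@d).round(1),'t',o['time_s'],'F',o['force'].round(1),'Ftool',(Rt.T@o['force']).round(1),'w',round(o['grip_width']*1e3,1),'q',o['qpos'].round(2))
E
python3 - <<'E'
from tgt import *
print(a,Rt.round(3)); tip=np.array([.527,.112,.1767]); report(tip+.06*a)
E
```

```text
[-0.3314229  -0.08447864  0.93969262] [[-0.911 -0.247  0.331]
 [-0.232  0.969  0.084]
 [-0.342  0.    -0.94 ]]
shift [-93.2 -67.7 -36.1] turn [ 0.93 -3.89  0.35] | off along tool xyz [112.9 -42.6  -2.7] t 13.4 F [-0.4  0.5 -0.7] Ftool [0.5 0.6 0.5] w 59.9 q [ 0.22  0.44  1.19  0.    1.51 -1.57]
```

Emit:
jog_arm([
  [[-23,-17,0],[0.23,-0.97,0.09],60],
  [[-47,-34,0],[0.46,-1.95,0.18],60],
  [[-70,-51,-10],[0.7,-2.92,0.26],60],
  [[-93,-68,-30],[0.93,-3.89,0.35],60],
  [[-93,-68,-36],[0.93,-3.89,0.35],60],
])

```text
time_s: 13.82
ee_pos: [0.5027, 0.1015, 0.2302]
eef_rot: [3.141, 0.349, -2.896]
force: [0.2, 0.4, -0.2]
grip_width: 0.0598
```

Run:
```python
from tgt import *
import pickle
tip=np.array([.527,.112,.1767]); report(tip+.06*a)
o=ctrl.get_obs(); c=snap('wrist','w10.png'); pickle.dump((c,o),open('w10.pkl','wb')); print(o['joint_vel'].round(3)); print(proj(c,[tip,tip-.052*a],o))
```

```text
shift [4.4 5.5 2.9] turn [-0.01  0.    0.05] | off along tool xyz [-6.2  4.2 -0.8] t 13.8167 F [ 0.2  0.4 -0.2] Ftool [-0.2  0.3  0.3] w 59.8 q [ 0.1  -0.    1.85  0.06  0.95 -1.74]
[-0.065 -0.063  0.285  0.051 -0.395 -0.087]
[[260.17449749 213.49316272]
 [259.43852572 196.66816472]]
```

View pics/w10.png

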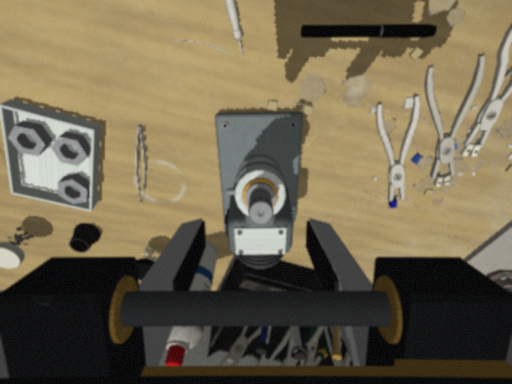

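Emit:
jog_arm([
  [[3,4.5,2],[0,0,0],60],
  [[3,4.5,2],[0,0,0],60],
  [[3,4.5,2],[0,0,0],60],
])

```text
time_s: 14.12
ee_pos: [0.5121, 0.109, 0.2365]
eef_rot: [3.141, 0.35, -2.893]
force: [0.3, -0.2, 0.7]
grip_width: 0.0601
```

Run:
```python
from tgt import *
import pickle
tip=np.array([.527,.112,.1767]); report(tip+.06*a)
o=ctrl.get_obs(); c=snap('wrist','w11.png'); pickle.dump((c,o),open('w11.pkl','wb')); print(o['joint_vel'].round(3)); print(proj(c,[tip,tip-.052*a],o))
b=lambda im,y0,y1,x0,x1,k:cv2.resize(cv2.cvtColor(im[y0:y1,x0:x1],cv2.COLOR_RGB2BGR),None,fx=k,fy=k,interpolation=cv2.INTER_CUBIC)
cv2.imwrite('pics/w11z.png',b(c['frame'],100,230,200,310,4.5))
```

```text
shift [-5.  -2.1 -3.4] turn [-0.01  0.01  0.01] | off along tool xyz [ 6.2 -0.8  1.4] t 14.1167 F [ 0.3 -0.2  0.7] Ftool [-0.4 -0.3 -0.6] w 60.1 q [ 0.12  0.02  1.81  0.06  0.96 -1.73]
[ 0.     0.005  0.016  0.002 -0.009 -0.012]
[[253.71404799 197.38648412]
 [254.0205956  183.17066419]]
```

View pics/w11z.png

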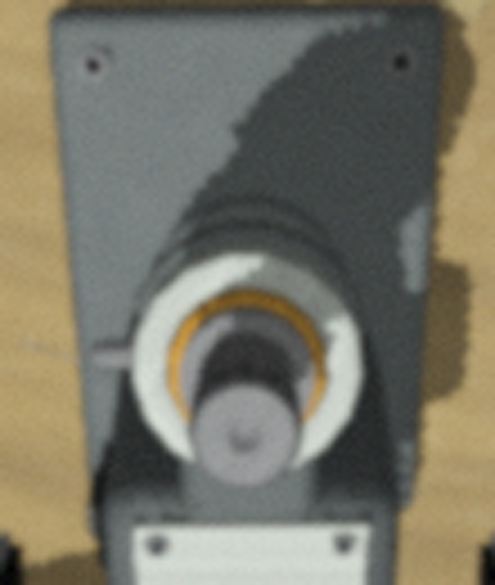

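Emit:
jog_arm([
  [[3,0,-29],[0,0,0],60],
  [[11,2,-50],[0,0,0],60],
  [[19,4,-72],[0,0,0],60],
  [[27,6,-94],[0,0,0],60],
  [[27,6,-94],[0,0,0],60],
])

```text
time_s: 14.58
ee_pos: [0.5374, 0.1149, 0.1372]
eef_rot: [3.14, 0.343, -2.892]
force: [-0.7, 0.8, -1.2]
grip_width: 0.0599
```

Emit:
jog_arm([
  [[0,0,0],[0,0,0],50],
  [[0,0,0],[0,0,0],50],
])

```text
time_s: 14.75
ee_pos: [0.5382, 0.1148, 0.1425]
eef_rot: [3.141, 0.35, -2.892]
force: [0.3, -0.8, -0.1]
grip_width: 0.0513
```

Run:
```python
from tgt import *
import pickle
tip=np.array([.527,.112,.1767]); report(tip-.037*a)
o=ctrl.get_obs(); c=snap('wrist','w12.png'); pickle.dump((c,o),open('w12.pkl','wb'))
b=lambda im,y0,y1,x0,x1,k:cv2.resize(cv2.cvtColor(im[y0:y1,x0:x1],cv2.COLOR_RGB2BGR),None,fx=k,fy=k,interpolation=cv2.INTER_CUBIC)
cv2.imwrite('pics/w12z.png',b(c['frame'],120,310,150,370,3))
c=snap('side','side2.png'); cv2.imwrite('pics/side2z.png',b(c['frame'],90,220,150,290,4.5))
```

```text
shift [ 1.   0.3 -0.5] turn [-0.    0.01  0.  ] | off along tool xyz [-0.8  0.1  0.9] t 14.75 F [ 0.3 -0.8 -0.1] Ftool [-0.1 -0.9  0.2] w 51.3 q [ 0.12  0.18  1.86  0.06  0.75 -1.74]
```

View pics/w12z.png

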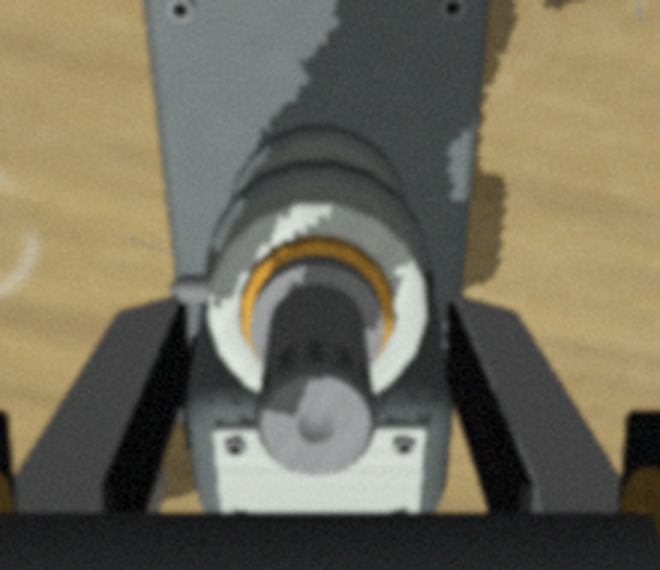

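View pics/side2z.png

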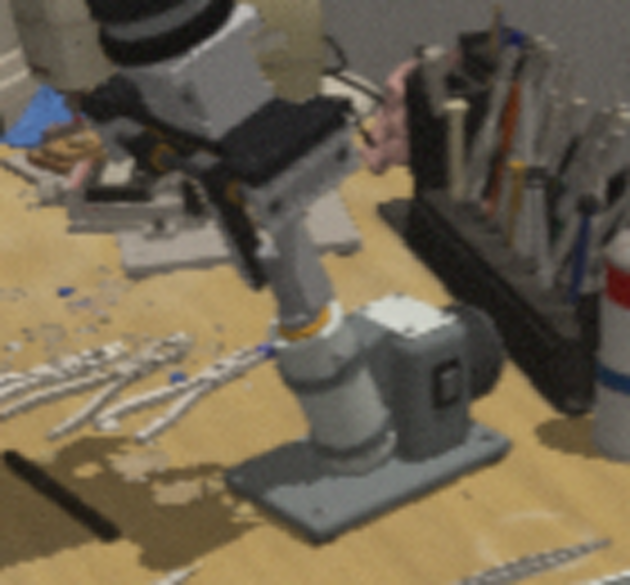

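Emit:
jog_arm([
  [[1,0,0],[0,0,0],30],
  [[1,0,0],[0,0,0],24],
  [[1,0,0],[0,0,0],22],
  [[1,0,0],[0,0,0],22],
], squeeze=12)

```text
time_s: 15.18
ee_pos: [0.5387, 0.1147, 0.1415]
eef_rot: [3.141, 0.349, -2.892]
force: [-0.7, 0.5, -0.7]
grip_width: 0.0267
```

Emit:
jog_arm([
  [[0,0,0],[0,0,0],16],
  [[0,0,0],[0,0,0],16],
  [[0,0,0],[0,0,0],16],
], squeeze=12)

```text
time_s: 15.43
ee_pos: [0.5386, 0.1147, 0.1413]
eef_rot: [3.141, 0.349, -2.892]
force: [-2.0, 0.6, 2.4]
grip_width: 0.0196
```

Run:
```python
from tgt import *
tip=np.array([.527,.112,.1767]); report(tip-.037*a); print(ctrl.get_obs()['moment'])
```

```text
shift [0.6 0.4 0.6] turn [-0. -0.  0.] | off along tool xyz [-0.9  0.2 -0.4] t 15.4333 F [-2.   0.6  2.4] Ftool [ 0.9  1.1 -2.8] w 19.6 q [ 0.12  0.19  1.86  0.06  0.75 -1.74]
[0.14219259 0.37208027 0.00375492]
```

Emit:
jog_arm([
  [[0,0,0],[0,0,0],14],
  [[-1,-0.25,2.8],[0,0,0],14],
  [[-2,-0.5,5.6],[0,0,0],14],
  [[-3.3,-0.85,9.4],[0,0,0],14],
  [[-3.3,-0.85,9.4],[0,0,0],14],
], squeeze=20)

```text
time_s: 15.85
ee_pos: [0.5353, 0.1137, 0.1512]
eef_rot: [3.141, 0.349, -2.892]
force: [0.8, 0.2, -3.7]
grip_width: 0.0197
```

Run:
```python
from tgt import *
tip=np.array([.527,.112,.1767]); report(tip-.037*a); print(ctrl.get_obs()['moment'])
```

```text
shift [ 4.   1.4 -9.3] turn [-0.  0.  0.] | off along tool xyz [-0.8  0.4 10.1] t 15.85 F [ 0.8  0.2 -3.7] Ftool [0.4 0.  3.7] w 19.7 q [ 0.12  0.17  1.86  0.06  0.77 -1.74]
[-0.05475833  0.48463386  0.00370505]
```

Emit:
jog_arm([
  [[-1.3,-0.34,3.8],[0,0,0],14],
  [[-2.7,-0.68,7.5],[0,0,0],14],
  [[-4,-1,11.3],[0,0,0],14],
  [[-5.3,-1.35,15],[0,0,0],14],
  [[-6.6,-1.7,18.8],[0,0,0],14],
])

```text
time_s: 16.27
ee_pos: [0.5286, 0.112, 0.1698]
eef_rot: [3.141, 0.349, -2.892]
force: [0.1, -1.0, -3.2]
grip_width: 0.0196
```

Run:
```python
from tgt import *
import pickle
tip=np.array([.527,.112,.1767]); report(tip-.037*a); print(ctrl.get_obs()['moment'])
o=ctrl.get_obs(); c=snap('wrist','w13.png'); pickle.dump((c,o),open('w13.pkl','wb'))
b=lambda im,y0,y1,x0,x1,k:cv2.resize(cv2.cvtColor(im[y0:y1,x0:x1],cv2.COLOR_RGB2BGR),None,fx=k,fy=k,interpolation=cv2.INTER_CUBIC)
A=b(c['frame'],120,310,170,340,3)
c=snap('side','side3.png'); B=b(c['frame'],120,200,180,260,5);C=np.zeros((570,910,3),np.uint8);C[:570,:510]=A;C[:400,510:]=B
cv2.imwrite('pics/c13.png',cv2.resize(C,None,fx=.87,fy=.87))
```

```text
shift [ 10.7   3.1 -27.9] turn [-0. -0.  0.] | off along tool xyz [-0.9  0.4 30. ] t 16.2667 F [ 0.1 -1.  -3.2] Ftool [ 1.2 -1.   2.9] w 19.6 q [ 0.12  0.13  1.86  0.06  0.81 -1.74]
[-0.07319567  0.40637006 -0.05792988]
```

View pics/c13.png

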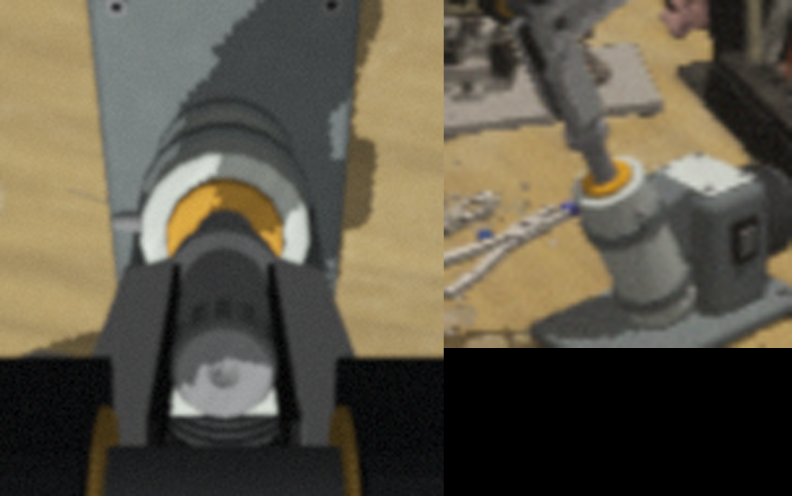

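Emit:
jog_arm([
  [[-1.3,-0.34,3.8],[0,0,0],14],
  [[-2.7,-0.68,7.5],[0,0,0],14],
  [[-4,-1,11.3],[0,0,0],14],
  [[-5.3,-1.35,15],[0,0,0],14],
  [[-5.8,-1.5,16.5],[0,0,0],14],
])

```text
time_s: 16.78
ee_pos: [0.523, 0.1106, 0.1866]
eef_rot: [3.141, 0.35, -2.892]
force: [-0.2, 0.3, -3.4]
grip_width: 0.0197
```

Emit:
jog_arm([
  [[0,0,0],[0,0,0],14],
  [[0,0,0],[0,0,0],14],
  [[0,0,0],[0,0,0],14],
  [[0,0,0],[0,0,0],14],
  [[0,0,0],[0,0,0],14],
])

```text
time_s: 17.2
ee_pos: [0.5229, 0.1106, 0.1857]
eef_rot: [3.141, 0.349, -2.892]
force: [0.5, 0.5, -3.8]
grip_width: 0.0195
```

Run:
```python
from tgt import *
import pickle
tip=np.array([.527,.112,.1767]); report(tip-.037*a); print(ctrl.get_obs()['moment'])
o=ctrl.get_obs(); c=snap('wrist','w14.png'); pickle.dump((c,o),open('w14.pkl','wb'))
b=lambda im,y0,y1,x0,x1,k:cv2.resize(cv2.cvtColor(im[y0:y1,x0:x1],cv2.COLOR_RGB2BGR),None,fx=k,fy=k,interpolation=cv2.INTER_CUBIC)
A=b(c['frame'],120,310,170,340,3)
s=snap('side','side4.png'); B=b(s['frame'],120,200,180,260,5);C=np.zeros((570,910,3),np.uint8);C[:570,:510]=A;C[:400,510:]=B
cv2.imwrite('pics/c14.png',cv2.resize(C,None,fx=.87,fy=.87)); pickle.dump(s,open('s4.pkl','wb'))
report(tip-.037*a)
```

```text
shift [ 16.3   4.5 -43.7] turn [-0. -0.  0.] | off along tool xyz [-1.   0.4 46.9] t 17.2 F [ 0.5  0.5 -3.8] Ftool [0.7 0.4 3.8] w 19.5 q [ 0.12  0.09  1.86  0.06  0.85 -1.74]
[-0.00671121  0.44259833 -0.01260573]
shift [ 16.3   4.5 -43.8] turn [-0. -0.  0.] | off along tool xyz [-0.9  0.3 47. ] t 17.3 F [-0.3 -0.7 -4.7] Ftool [ 2.1 -0.6  4.3] w 19.4 q [ 0.12  0.09  1.86  0.06  0.85 -1.74]
```

View pics/c14.png

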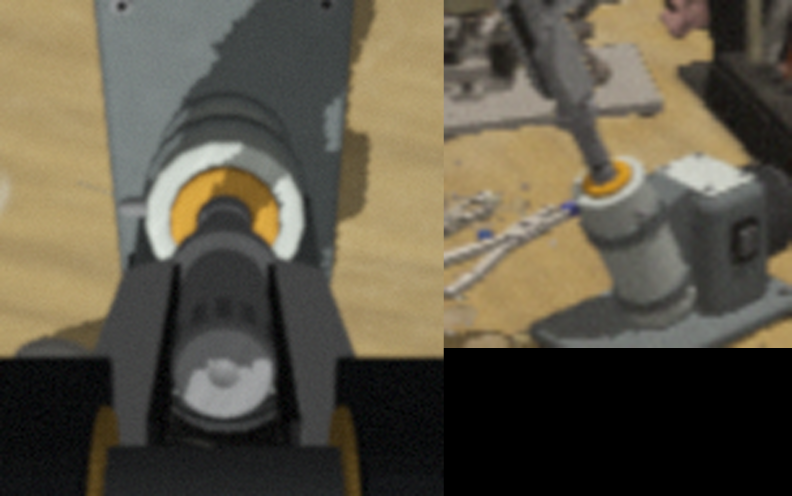

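Run:
```python
from tgt import *
import pickle
c,o=pickle.load(open('w14.pkl','rb')); s=pickle.load(open('s4.pkl','rb'))
tip=np.array([.5265,.1122,.1767])
for d in (.043,.045,.047,.049): print(d,proj(c,tip+d*a,o).round(1))
b=lambda im,y0,y1,x0,x1,k:cv2.resize(cv2.cvtColor(im[y0:y1,x0:x1],cv2.COLOR_RGB2BGR),None,fx=k,fy=k,interpolation=cv2.INTER_CUBIC)
cv2.imwrite('pics/s4z.png',np.hstack([b(s['frame'],140,175,200,235,11),b(c['frame'],175,215,235,275,9.625)]))
mouth=tip-.052*a
print(proj(s,[mouth,mouth+.0114*a,mouth+.0474*a]).round(1),proj(c,[mouth,mouth+.0114*a,mouth+.0474*a],o).round(1))
```

```text
0.043 [[255.7 259.1]]
0.045 [[255.7 260.9]]
0.047 [[255.7 262.8]]
0.049 [[255.7 264.7]]
[[215.7 159.9]
 [214.2 156.7]
 [209.5 146.3]] [[255.6 205.7]
 [255.6 209.9]
 [255.6 226.4]]
```

View pics/s4z.png

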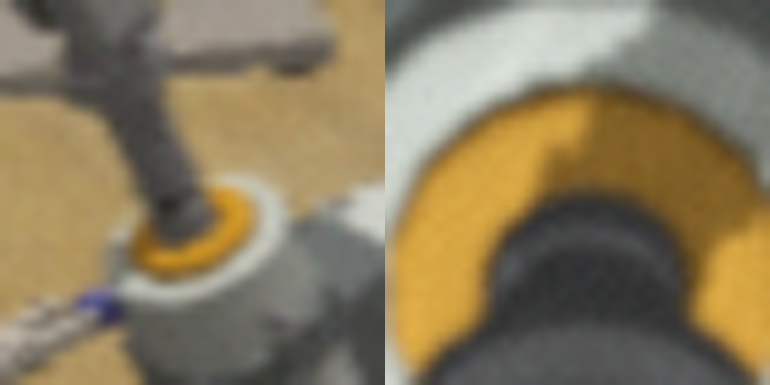

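Run:
```python
from tgt import *
import pickle
c,o=pickle.load(open('w14.pkl','rb')); s=pickle.load(open('s4.pkl','rb')); c2,o2=pickle.load(open('w12.pkl','rb'))
tip=np.array([.5265,.1122,.1767])
for d in (-.002,0,.002): print(d,proj(c2,tip+d*a,o2).round(1))
f=lambda im,k:cv2.resize(cv2.createCLAHE(4,(2,2)).apply(cv2.cvtColor(im,cv2.COLOR_RGB2GRAY)),None,fx=k,fy=k,interpolation=cv2.INTER_CUBIC)
cv2.imwrite('pics/s4y.png',np.hstack([f(s['frame'][138:173,198:233],11),f(c['frame'][190:225,238:273],11)]))
fr=c['frame'].astype(int).sum(2)
print('col255',[(r,fr[r,253:258].mean().round()) for r in range(190,232)])
```

```text
-0.002 [[255.  259.9]]
0 [[255.  261.8]]
0.002 [[255.  263.6]]
col255 [(190, np.float64(306.0)), (191, np.float64(277.0)), (192, np.float64(261.0)), (193, np.float64(254.0)), (194, np.float64(226.0)), (195, np.float64(179.0)), (196, np.float64(155.0)), (197, np.float64(171.0)), (198, np.float64(197.0)), (199, np.float64(218.0)), (200, np.float64(196.0)), (201, np.float64(164.0)), (202, np.float64(157.0)), (203, np.float64(158.0)), (204, np.float64(154.0)), (205, np.float64(156.0)), (206, np.float64(157.0)), (207, np.float64(167.0)), (208, np.float64(196.0)), (209, np.float64(239.0)), (210, np.float64(256.0)), (211, np.float64(257.0)), (212, np.float64(254.0)), (213, np.float64(257.0)), (214, np.float64(240.0)), (215, np.float64(198.0)), (216, np.float64(169.0)), (217, np.float64(155.0)), (218, np.float64(156.0)), (219, np.float64(156.0)), (220, np.float64(159.0)), (221, np.float64(159.0)), (222, np.float64(159.0)), (223, np.float64(159.0)), (224, np.float64(155.0)), (225, np.float64(157.0)), (226, np.float64(162.0)), (227, np.float64(158.0)), (228, np.float64(160.0)), (229, np.float64(159.0)), (230, np.float64(154.0)), (231, np.float64(161.0))]
```

View pics/s4y.png

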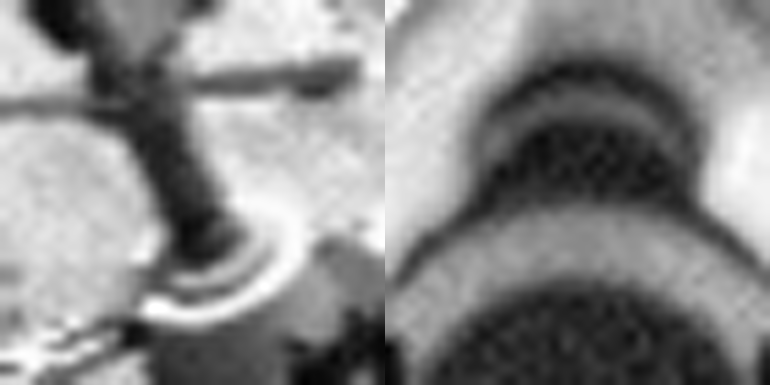

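Run:
```python
from tgt import *
print(ctrl.hand_in()); o=ctrl.get_obs(); print(o['time_s'],o['ee_pos'],o['force'],o['grip_width'],abs(o['joint_vel']).max())
```

```text
the job is handed in; nothing more can be done
None
the job is handed in; nothing more can be done
```

I put both loose nuts in the nut pan and the loose collar in the collar pan, then drew the spindle out along its bush. I handed in at about 17 s with the gripper holding it.

- **Pans:** The check pictures showed three nuts lying flat in the nut pan and two collars in the collar pan. I did not photograph the pans again after drawing the spindle.
- **How far the spindle is drawn:** It came out 47–48 mm, by the arm's travel (47.4 mm) and by where its tip appeared in the wrist picture (48 mm). That puts the groove about 11–12 mm clear of the bush, with the rest of the shaft still inside.
- **Hold:** The grip is 20 N and the tool stayed parallel to the bush. The force at the wrist was about the spindle's own weight, 4–5 N, with 1–2 N sideways at most. I saw no slip in the fingers.
- **Polisher and other items:** The pictures showed no visible movement of the polisher, but I did not measure it. I moved nothing else on the bench.
- **Disagreements:** The wrist camera and the top camera differed by about 2 mm on positions. For the spindle axis I used the wrist measurement, because it matched the given 20° lean and heights. The groove itself was too small in the pictures to measure directly, so its position comes from the distance drawn.
- **After hand-in:** The station gave no further readings, so the final one-second hold is unconfirmed.

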